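# Set the ratchet tablet stand to its second notch

### The arm

A 6-joint arm with a two-finger parallel gripper is mounted at the origin on a cart in front of the work surface, level with it; the furniture and walls round the work are solid. World frame = base frame: x ahead of the robot, y to its left, z up, the work surface at z = 0. Lengths are in m, angles in rad, forces in N, time in s.
With the tool pointing down it reaches from about 0.425 to 0.95 m from the base axis. Payload 3.5 kg.
Tool frame: the origin (TCP) lies at the very end of the fingers, on their centre line; the grasp point (between the pads) lies 19 mm behind it; z points along the fingers, y is the line along which they close (so a half turn about z gives the same grasp; the last joint's range is limited). The gripper opens to 85 mm and grips with 20 to 120 N. Pads are 22 mm wide; open, the fingers measure 114 mm over their backs; the gripper's body (76 mm by 85 mm) begins 54 mm behind the grasp point. The pads swing forward as they close: fully open they stand 13 mm farther back than shut.
Start: joints at [-1.401, 0.286, 1.577, -0, 1.279, -0.15], TCP at [0.212, -0.641, 0.231] pointing down, gripper open.
Joint ranges: [-2.77, 2.77], [-0.9, 2.22], [0.21, 2.48], [-1.53, 4.67], [0.24, 2.81], [-2.84, 2.84]. Speed limits (rad/s): [2.79, 2.79, 3.14, 3.14, 3.14, 3.14].

### API

Orientations are given as a unit quaternion [x, y, z, w].
In Python, from plant import ctrl, optics, sign_off gives the robot as it stands.
- The arm moves only by the shell command python3 -m creep 'ROWS' [FORCE]. ROWS is JSON, a list of rows, each an object of numbers: "x", "y", "z": the shift along the tool's x, y, z in mm; "rx", "ry", "rz": the turn, a rotation vector about the tool's x, y, z in degrees; "grip": the opening, from 0 (shut) to 1 (fully open). In form: [{"x": .., "y": .., "z": .., "rx": .., "ry": .., "rz": .., "grip": ..}, ...]. A call has exactly 10 rows; each row shifts and turns the commanded pose from where the row before left it, along the tool's axes as they then stand; what a row does not reach is not made up. A row lasts 1/12 s, in which the tool goes at most 41.7 mm and 7.16 degrees, less where a joint would pass 70% of its speed; a pose out of reach is approached as far as the arm can. A call with a gripper value outside its range is refused whole. The fingers move at their own pace and stop on an object; FORCE is the grip in N (left out, the last holds). Time passes only in rows, so rows that do not move let the fingers close, or fill a call up. It gives the time, the measured TCP pose, the force, the opening and the grip force at its end, in the units of the state.
- ctrl.get_state(): the state, without advancing time (a new reading comes with each control period).
- optics.read_camera(name): name is "scene" or "top" or "wrist"; returns a dict with "color" (400x640x3 uint8, blue, green, red), "K" (3x3 intrinsics, pixels), "D" ([k1, k2, p1, p2, k3] as OpenCV has them; the pictures are not rectified), "R" (3x3) and "t" (3): a world point X has camera coordinates R X + t. Camera axes: x right, y down, z forward; pixel columns grow to the right and rows downward; lengths in m; the calibration is good to about 2 mm. A picture is of the moment at which its call begins. There is no depth.
- sign_off(): hands the job in; it is judged then, once.
The state is a dict: "time": time; "qpos": joint angles; "dq": joint speeds; "joint_efforts": joint torques, N m; "eef_pos": TCP position; "tcp_rot": TCP orientation; "contact_force": force on the tool from outside, world axes, zero at the start; "wrist_torque": the same for the moment, N m; "opening": opening from 0.0 (shut) to 1.0 (fully open); "finger_force": force on a finger pad.
Only numpy, scipy, OpenCV 4.12 (cv2) and the standard library are available. Lean on these libraries where they do the work, as an engineer would, in place of code of your own. Each camera call takes 0.05 s, during which the arm holds its last target. There are 200 camera calls.

### The job

The tablet stand is propped too steep: set it to the second notch from the bottom. Its ratchet clicks only upward, so take it by the orange bar, lift the board past the top notch until the red pawl flips back, lower it gently by hand, without dropping it, all the way flat so that the pawl flips in again, then raise it to the second notch, let it settle there and let go. Leave the things around it where they are.

Things in the scene. Friction and masses are not known exactly. Their poses are not given: they have to be found in the camera images.
- stand: Aluminium tablet stand, base plate 170 x 200 mm, fixed to the worktop. Origin: on its underside, amid the board's width. Its x axis points from the hinge (front, robot side) to the free edge of the flat board, y to its left, z up. The board, 156 mm wide and about 15 mm thick with the black tablet clipped on, reaches 110 mm from the hinge line.
- hinge (a point): Middle of the board's hinge line, 72 mm above the worktop, 60 mm behind the stand's origin along its -x. The hinge line runs along the stand's y axis.
- lift_bar (a point): Middle of the orange round lifting bar, 12 mm thick, 104 mm long, parallel to the hinge and 165 mm from it: at board angle t it is 165*cos(t) mm from the hinge along the stand's x and 72 + 165*sin(t) mm above the worktop. Two side arms at its ends leave 47 mm open between bar and board. It turns easily between finger pads, so the hand need not tilt with the board.
- tilt_board (a joint): Board angle in rad: 0 = flat on its rests, positive = raised, stop at 1.57. Four notches hold it at 0.27, 0.49, 0.72 and 0.95 (second from the bottom: 0.49). It starts at the third or fourth. Released between notches with the pawl in, it sinks to the lower one. Lifting takes about 2 N at the bar. Let go with the pawl back, it falls.
- pawl (a joint): Red weighted pawl at the stand's left (+y), in rad: 0 to 0.02 = in, in a notch (up to 0.09 as it clicks over a tooth); 0.43 = flipped back. It tips by its own weight: lifting the board past about 1.38 flips it back and the board can be lowered freely; lowering to the last 0.03 above flat flips it in again. It need not be touched.
- pawl_knob (a point): Centre of the red knob (16 mm thick, 22 mm long) at the top of the pawl, 111 mm to the left of the stand's middle.
- egg_timer: Green and white round egg timer, 60 mm wide, 42 mm high, left of the stand; a bystander. Origin: centre of its underside.
- shaker: White egg-shaped shaker, 48 mm wide, 60 mm high, right of the stand; a bystander. Origin: centre of its underside.
- white_mug: White mug, 80 mm wide without the handle, 98 mm high, at the left; a bystander. Origin: on its underside.

How it is judged:
On the way, in this order (a step that is already met when the one before it is completed fails the run):
1. The board is lifted past the top notch and the pawl has flipped back (value of joint tilt_board above 1.3 rad and value of joint pawl above 0.35 rad), for 0.1 s.
2. The board is lowered flat and the pawl has flipped in again (value of joint tilt_board below 0.08 rad and value of joint pawl below 0.12 rad), for 0.1 s.
At the end, for the whole second after the job is handed in: The board rests still in the second notch from the bottom (board angle between 0.45 and 0.53 rad) with the pawl in (below 0.06 rad), and the egg timer, shaker and white mug are within 30 mm of where they stood (value of joint tilt_board between 0.45 and 0.53 rad and value of joint pawl below 0.06 rad and velocity of joint tilt_board between -0.05 and 0.05 rad/s and distance of each of egg_timer, shaker, white_mug from where it was at the start of the episode below 0.03 m); the robot touches nothing.
It fails at once if The board is dropped onto its rests (faster than 1.8 rad/s downward in the last 0.2 rad above flat) (value of joint tilt_board below 0.2 rad and velocity of joint tilt_board below -1.8 rad/s).
It fails at once if A bystander (egg timer, shaker or white mug) is knocked over (angle between any of egg_timer, shaker, white_mug's own z axis and vertical above 0.5 rad).
It also fails if it takes over 50 s, if anything falls off the work surface, if the arm or the gripper's body presses on something with over 40 N, if the wrist force passes 120 N, or if a joint passes its speed limit or range.

## Working session

There is one attempt and no reset: what is moved stays moved. The work goes in short steps, Python scripts to look and compute and a shell command to move; the robot and the scene stay as the last step left them, time stands still between calls to the robot, and variables do not carry over. Pictures are saved under pics/ and viewed, at most 10 in all, crops included, and the job is handed in when it is done.

```bash
ls; mkdir -p pics; python3 - <<'E'
from plant import ctrl,optics
import cv2,numpy as np
s=ctrl.get_state();print({k:np.round(v,3).tolist() for k,v in s.items()})
ims=[]
for n in("scene","top"):
    c=optics.read_camera(n);np.savez(f"{n}.npz",**c);ims.append(c["color"]);print(n,np.round(-c["R"].T@c["t"],3),np.round(c["R"][2],2),c["K"][0,0])
    cv2.imwrite(f"pics/{n}0.png",c["color"])
E
```

```text
pics
{'time': 0.0, 'qpos': [-1.401, 0.287, 1.578, 0.0, 1.279, -0.15], 'dq': [0.0, 0.0, -0.001, 0.0, -0.001, -0.002], 'joint_efforts': [0.0, -40.598, -29.262, -0.0, 0.006, 0.0], 'eef_pos': [0.212, -0.64, 0.23], 'tcp_rot': [0.987, 0.159, -0.0, -0.001], 'contact_force': [-0.359, -0.078, 0.685], 'wrist_torque': [0.038, -0.019, -0.005], 'finger_force': 0.0, 'opening': 0.999}
scene [-0.647 -0.675  0.777] [ 0.8   0.38 -0.47] 439.0159177598842
top [ 0.414 -0.077  1.036] [ 0.13  0.   -0.99] 370.0933336157006
```

View pics/scene0.png

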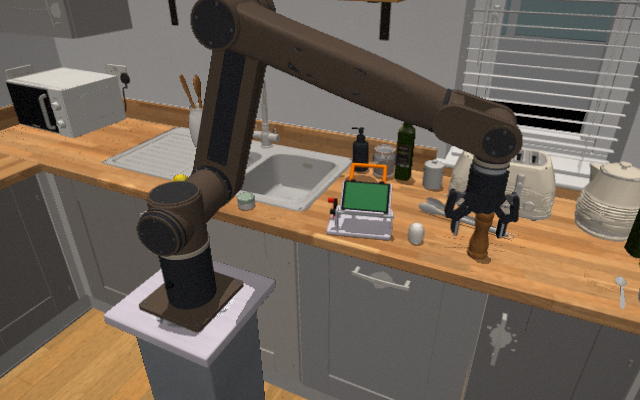

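View pics/top0.png

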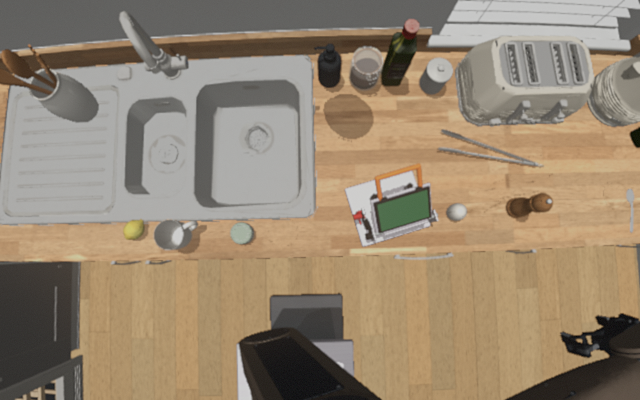

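The scene view shows the raised stand at about (365,205), with its orange bar on top at (368,167). The top view shows the bar from about (378,180) to (420,168), the red pawl at (360,215), the timer at (242,233), the shaker at (456,212) and the mug at (172,235).

```bash
cat > h.py <<'E'
import numpy as np,cv2
def und(c,p): return cv2.undistortPoints(np.array(p,float).reshape(-1,1,2),c["K"],c["D"]).reshape(-1,2)
def tri(a,pa,b,pb):
    P=[np.c_[c["R"],c["t"].reshape(3,1)] for c in(a,b)]
    X=cv2.triangulatePoints(P[0],P[1],und(a,pa).T,und(b,pb).T);return (X[:3]/X[3]).T
def ray(c,p,z):
    o=-c["R"].T@c["t"].ravel();d=np.c_[und(c,p),np.ones(len(und(c,p)))]@c["R"];return o+d*((z-o[2])/d[:,2])[:,None]
def orange(im,lo=(5,150,120),hi=(16,255,255)):
    return cv2.inRange(cv2.cvtColor(im,cv2.COLOR_BGR2HSV),lo,hi)
E
python3 - <<'E'
from h import *
for n,r in(("scene",(340,155,400,190)),("top",(365,155,435,205))):
    c=dict(np.load(n+".npz"));x0,y0,x1,y1=r
    im=c["color"][y0:y1,x0:x1];m=orange(im,(5,210,120))
    k,l,st,_=cv2.connectedComponentsWithStats(m);print(n,[ (s+[x0,y0,0,0,0]).tolist() for s in st[1:] if s[4]>5])
    cv2.imwrite(f"pics/{n}1.png",cv2.resize(np.hstack([im,cv2.merge([m]*3)]),None,fx=5,fy=5,interpolation=0))
E
cd pics; python3 -c "
import cv2,numpy as np
a=cv2.imread('scene1.png');b=cv2.imread('top1.png');w=max(a.shape[1],b.shape[1])
p=lambda i:cv2.copyMakeBorder(i,0,0,0,w-i.shape[1],0)
cv2.imwrite('both1.png',np.vstack([p(a),p(b)]))"
```

```text
scene [[350, 163, 37, 20, 203]]
top []
```

View pics/both1.png

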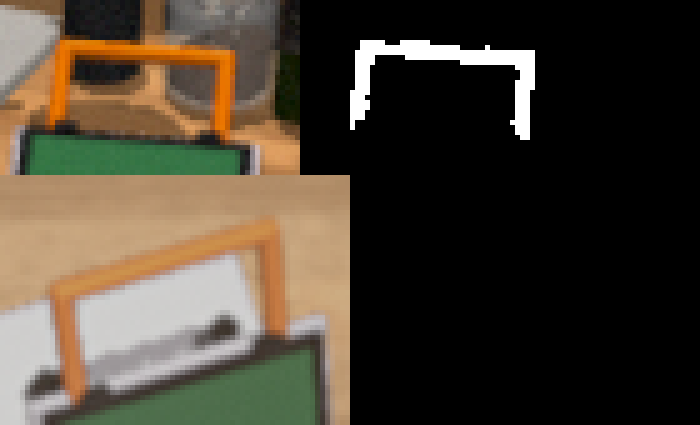

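The crops show the bar's ends: scene (353.2,164.6) and (385.8,166.4), top (377.4,177.8) and (418.8,165.8).

```bash
python3 - <<'E'
from h import *
s=dict(np.load("scene.npz"));t=dict(np.load("top.npz"))
X=tri(s,[(353.2,164.6),(385.8,166.4)],t,[(377.4,177.8),(418.8,165.8)]);print(X.round(3),np.linalg.norm(X[1]-X[0]))
for c,p in((s,[(353.2,164.6),(385.8,166.4)]),(t,[(377.4,177.8),(418.8,165.8)])): print((cv2.projectPoints(X,cv2.Rodrigues(c["R"])[0],c["t"],c["K"],c["D"])[0].reshape(-1,2)-p).round(1))
d=X[0]-X[1];yaw=np.arctan2(-d[0],d[1]);m=X.mean(0)
for th in(.72,.95):
  z=.072+.165*np.sin(th);mm=ray(t,[np.mean([(377.4,177.8),(418.8,165.8)],0)],z)[0]
  print(th,"expected z",z,"mid",mm.round(3),"hinge",(mm[:2]-.165*np.cos(th)*np.array([np.cos(yaw),np.sin(yaw)])).round(3))
print("mid",m,"yaw",yaw)
print("base corners",ray(t,[(346,188),(362,245),(435,230)],0.005).round(3))
print("timer,shaker,mug",ray(t,[(242,233),(456,212),(172,235)],0.04).round(3))
E
```

```text
[[ 0.567 -0.218  0.178]
 [ 0.593 -0.318  0.18 ]] 0.10402847295220626
[[ 0.1 -0. ]
 [-0.2  0. ]]
[[-0.1  0.1]
 [ 0.2 -0.1]]
0.72 expected z 0.18079847087529305 mid [ 0.58  -0.267  0.181] hinge [ 0.46  -0.299]
0.95 expected z 0.20621355829024668 mid [ 0.575 -0.262  0.206] hinge [ 0.482 -0.286]
mid [ 0.58022941 -0.26788348  0.17872355] yaw 0.2573851342525343
base corners [[ 0.571 -0.156  0.005]
 [ 0.411 -0.195  0.005]
 [ 0.446 -0.401  0.005]]
timer,shaker,mug [[ 0.451  0.131  0.04 ]
 [ 0.492 -0.452  0.04 ]
 [ 0.45   0.324  0.04 ]]
```

Bar length comes out at 104 mm and its height at 0.179, which means the third notch (0.72). The hinge is at about (0.460,-0.299) and the yaw about 0.25. I'll move above the bar.

```bash
python3 -m creep '[{"x":31,"y":-16,"z":-6,"grip":1},{"x":31,"y":-16,"z":-6,"grip":1},{"x":31,"y":-16,"z":-6,"grip":1},{"x":31,"y":-16,"z":-6,"grip":1},{"x":31,"y":-16,"z":-6,"grip":1},{"x":31,"y":-16,"z":-6,"grip":1},{"x":31,"y":-16,"z":-6,"grip":1},{"x":31,"y":-16,"z":-6,"grip":1},{"x":31,"y":-16,"z":-6,"grip":1},{"x":31,"y":-16,"z":-6,"grip":1}]' 30 && python3 -m creep '[{"x":31,"y":-16,"grip":1},{"x":31,"y":-16,"grip":1},{"x":31,"y":-16,"grip":1},{"rz":-7,"grip":1},{"rz":-7,"grip":1},{"rz":-7,"grip":1},{"rz":-7,"grip":1},{"rz":-7,"grip":1},{"rz":-7,"grip":1},{"rz":-7,"grip":1}]'
```

```text
$[0]: bad value
```

```bash
python3 -m creep '[{"rz":-7,"grip":0.6},{"rz":-7,"grip":0.4},{"rz":-7,"grip":0.4},{"rz":-7,"grip":0.4},{"rz":-7,"grip":0.4},{"rz":-2,"grip":0.4},{"grip":0.4},{"grip":0.4},{"grip":0.4},{"grip":0.4}]'; cat >> h.py <<'E'
from scipy.spatial.transform import Rotation as Ro
H=np.array([.460,-.299]);U=np.array([np.cos(.25),np.sin(.25)])
def st(c):
    s=c.get_state();R=Ro.from_quat(s["tcp_rot"]).as_matrix();p=np.array(s["eef_pos"]);g=p-.019*R[:,2]
    print("t",round(s["time"],2),"tcp",p.round(4),"grasp",g.round(4),"tool x",R[:,0].round(3),"y",R[:,1].round(3),"z",R[:,2].round(3),"yaw y",round(np.arctan2(R[1,1],R[0,1]),3),"\nopen",round(s["opening"],3),"F",np.round(s["contact_force"],1),"ff",s["finger_force"],"q",np.round(s["qpos"],2))
    w=g[:2]-H;print("grasp rel hinge: along",(w@U).round(4),"up",round(g[2]-.072,4),"lat",round(-w[0]*U[1]+w[1]*U[0],4),"angle",round(np.arctan2(g[2]-.072,w@U),3),"r",round(np.hypot(g[2]-.072,w@U),4))
    return p,R
E
python3 - <<'E'
from h import *
from plant import ctrl,optics
st(ctrl)
c=optics.read_camera("wrist");np.savez("w.npz",**c);cv2.imwrite("pics/w1.png",c["color"])
E
```

```text
t 0.1 tcp [ 0.2121 -0.6402  0.23  ] grasp [ 0.2121 -0.6402  0.249 ] tool x [0.949 0.314 0.   ] y [ 0.314 -0.949 -0.002] z [-0.     0.002 -1.   ] yaw y -1.251 
open 1.004 F [ 0.5 -0.1  0.5] ff 0.0 q [-1.4   0.29  1.58 -0.    1.28 -0.15]
grasp rel hinge: along -0.3246 up 0.177 lat -0.2693 angle 2.642 r 0.3697$[0]: bad value
```

View pics/w1.png

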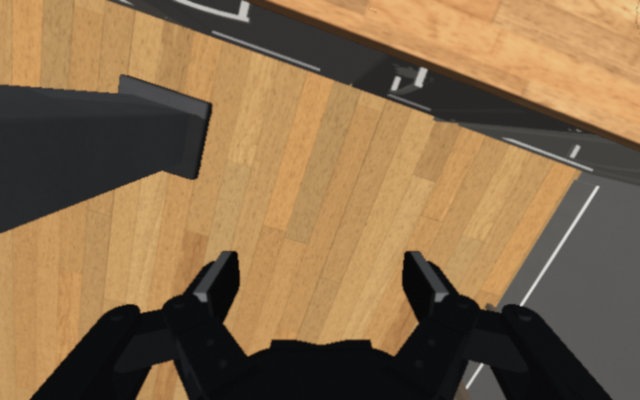

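The wrist picture shows only the floor, because both calls were refused. Rows probably need every key.

```bash
python3 -m creep '[{"x":31,"y":-16,"z":-6,"rx":0,"ry":0,"rz":0,"grip":1},{"x":31,"y":-16,"z":-6,"rx":0,"ry":0,"rz":0,"grip":1},{"x":31,"y":-16,"z":-6,"rx":0,"ry":0,"rz":0,"grip":1},{"x":31,"y":-16,"z":-6,"rx":0,"ry":0,"rz":0,"grip":1},{"x":31,"y":-16,"z":-6,"rx":0,"ry":0,"rz":0,"grip":1},{"x":31,"y":-16,"z":-6,"rx":0,"ry":0,"rz":0,"grip":1},{"x":31,"y":-16,"z":-6,"rx":0,"ry":0,"rz":0,"grip":1},{"x":31,"y":-16,"z":-6,"rx":0,"ry":0,"rz":0,"grip":1},{"x":31,"y":-16,"z":-6,"rx":0,"ry":0,"rz":0,"grip":1},{"x":31,"y":-16,"z":-6,"rx":0,"ry":0,"rz":0,"grip":1}]' 30
```

```text
time: 0.98
eef_pos: [0.457, -0.3898, 0.2913]
tcp_rot: [0.987, 0.159, -0.0, -0.0]
contact_force: [0.4, -0.2, -0.7]
opening: 1.002
finger_force: 0.0
```

```bash
python3 -m creep '[{"x":31,"y":-16,"z":0,"rx":0,"ry":0,"rz":0,"grip":1},{"x":31,"y":-16,"z":0,"rx":0,"ry":0,"rz":0,"grip":1},{"x":31,"y":-16,"z":0,"rx":0,"ry":0,"rz":0,"grip":1},{"x":30,"y":-15,"z":0,"rx":0,"ry":0,"rz":0,"grip":1},{"x":0,"y":0,"z":0,"rx":0,"ry":0,"rz":-7,"grip":1},{"x":0,"y":0,"z":0,"rx":0,"ry":0,"rz":-7,"grip":1},{"x":0,"y":0,"z":0,"rx":0,"ry":0,"rz":-7,"grip":1},{"x":0,"y":0,"z":0,"rx":0,"ry":0,"rz":-7,"grip":1},{"x":0,"y":0,"z":0,"rx":0,"ry":0,"rz":-7,"grip":1},{"x":0,"y":0,"z":0,"rx":0,"ry":0,"rz":-7,"grip":1}]' && python3 -m creep '[{"x":0,"y":0,"z":0,"rx":0,"ry":0,"rz":-7,"grip":0.4},{"x":0,"y":0,"z":0,"rx":0,"ry":0,"rz":-7,"grip":0.4},{"x":0,"y":0,"z":0,"rx":0,"ry":0,"rz":-7,"grip":0.4},{"x":0,"y":0,"z":0,"rx":0,"ry":0,"rz":-7,"grip":0.4},{"x":0,"y":0,"z":0,"rx":0,"ry":0,"rz":-7,"grip":0.4},{"x":0,"y":0,"z":0,"rx":0,"ry":0,"rz":-7,"grip":0.4},{"x":0,"y":0,"z":0,"rx":0,"ry":0,"rz":-2,"grip":0.4},{"x":0,"y":0,"z":0,"rx":0,"ry":0,"rz":0,"grip":0.4},{"x":0,"y":0,"z":0,"rx":0,"ry":0,"rz":0,"grip":0.4},{"x":0,"y":0,"z":0,"rx":0,"ry":0,"rz":0,"grip":0.4}]'; python3 - <<'E'
from h import *
from plant import ctrl,optics
st(ctrl)
c=optics.read_camera("wrist");np.savez("w.npz",**c);cv2.imwrite("pics/w2.png",c["color"])
E
```

```text
time: 1.82
eef_pos: [0.553, -0.2927, 0.2908]
tcp_rot: [0.863, 0.505, -0.0, -0.0]
contact_force: [-0.4, -1.2, 0.1]
opening: 0.997
finger_force: 0.0
time: 2.65
eef_pos: [0.5531, -0.2929, 0.2911]
tcp_rot: [0.614, 0.789, -0.0, -0.0]
contact_force: [-1.5, 0.0, 0.0]
opening: 0.398
finger_force: 0.0
t 2.65 tcp [ 0.5531 -0.2929  0.2911] grasp [ 0.5531 -0.2929  0.3101] tool x [-0.246  0.969  0.   ] y [ 0.969  0.246 -0.   ] z [-0.  0. -1.] yaw y 0.249 
open 0.398 F [-1.5  0.   0. ] ff 0.0 q [-0.65  0.14  1.64 -0.    1.36 -0.9 ]
grasp rel hinge: along 0.0917 up 0.2381 lat -0.0171 angle 1.203 r 0.2551
```

View pics/w2.png

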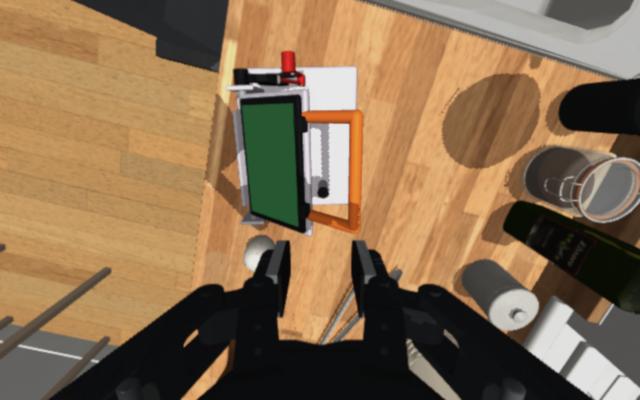

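The wrist view shows the bar as a vertical line from (355,116) to (356,226), square to the closing line. I'll cast these points onto z=0.18.

```bash
python3 - <<'E'
from h import *
from plant import ctrl
w=dict(np.load("w.npz"));p,R=st(ctrl)
X=ray(w,[(356,116),(355,226)],.180);m=X.mean(0);print(X.round(4),np.linalg.norm(X[0]-X[1]),m,np.arctan2(-(X[0]-X[1])[0],(X[0]-X[1])[1]))
print("to mid, tool axes, grasp on bar (mm)",(R.T@(m-p+.019*R[:,2])*1000).round(1))
E
```

```text
t 2.7 tcp [ 0.5531 -0.2929  0.2911] grasp [ 0.5531 -0.2929  0.3101] tool x [-0.247  0.969  0.   ] y [ 0.969  0.247 -0.   ] z [-0.  0. -1.] yaw y 0.249 
open 0.397 F [-0.1 -0.7  0.5] ff 0.0 q [-0.65  0.14  1.64  0.    1.36 -0.9 ]
grasp rel hinge: along 0.0917 up 0.2381 lat -0.0171 angle 1.203 r 0.2552
[[ 0.5639 -0.2151  0.18  ]
 [ 0.592  -0.3139  0.18  ]] 0.10275648544526378 [ 0.57797203 -0.26448588  0.18      ] 0.2767298432832195
to mid, tool axes, grasp on bar (mm) [ 21.3  31.1 130.1]
```

```bash
python3 -m creep '[{"x":10,"y":17,"z":0,"rx":0,"ry":0,"rz":0,"grip":0.4},{"x":10,"y":16,"z":0,"rx":0,"ry":0,"rz":0,"grip":0.4},{"x":0,"y":0,"z":20,"rx":0,"ry":0,"rz":0,"grip":0.4},{"x":0,"y":0,"z":20,"rx":0,"ry":0,"rz":0,"grip":0.4},{"x":0,"y":0,"z":20,"rx":0,"ry":0,"rz":0,"grip":0.4},{"x":0,"y":0,"z":20,"rx":0,"ry":0,"rz":0,"grip":0.4},{"x":0,"y":0,"z":16,"rx":0,"ry":0,"rz":0,"grip":0.4},{"x":0,"y":0,"z":16,"rx":0,"ry":0,"rz":0,"grip":0.4},{"x":0,"y":0,"z":15,"rx":0,"ry":0,"rz":0,"grip":0.4},{"x":0,"y":0,"z":0,"rx":0,"ry":0,"rz":0,"grip":0.4}]' && python3 -m creep '[{"x":0,"y":0,"z":0,"rx":0,"ry":0,"rz":0,"grip":0.3},{"x":0,"y":0,"z":0,"rx":0,"ry":0,"rz":0,"grip":0.2},{"x":0,"y":0,"z":0,"rx":0,"ry":0,"rz":0,"grip":0.1},{"x":0,"y":0,"z":0,"rx":0,"ry":0,"rz":0,"grip":0},{"x":0,"y":0,"z":0,"rx":0,"ry":0,"rz":0,"grip":0},{"x":0,"y":0,"z":0,"rx":0,"ry":0,"rz":0,"grip":0},{"x":0,"y":0,"z":0,"rx":0,"ry":0,"rz":0,"grip":0},{"x":0,"y":0,"z":0,"rx":0,"ry":0,"rz":0,"grip":0},{"x":0,"y":0,"z":0,"rx":0,"ry":0,"rz":0,"grip":0},{"x":0,"y":0,"z":0,"rx":0,"ry":0,"rz":0,"grip":0}]' 30; python3 - <<'E'
from h import *
from plant import ctrl,optics
st(ctrl)
c=optics.read_camera("wrist");np.savez("w.npz",**c);cv2.imwrite("pics/w3.png",c["color"])
E
```

```text
time: 3.53
eef_pos: [0.5782, -0.2641, 0.1601]
tcp_rot: [0.614, 0.79, -0.0, -0.004]
contact_force: [-0.4, -0.0, -0.7]
opening: 0.399
finger_force: 0.0
time: 4.37
eef_pos: [0.5803, -0.2659, 0.1647]
tcp_rot: [0.613, 0.79, -0.0, 0.0]
contact_force: [-2.3, -2.7, 0.1]
opening: 0.123
finger_force: 29.4
t 4.37 tcp [ 0.5803 -0.2659  0.1647] grasp [ 0.5803 -0.2658  0.1837] tool x [-0.247  0.969 -0.001] y [0.969 0.247 0.   ] z [ 0.    -0.001 -1.   ] yaw y 0.25 
open 0.123 F [-2.3 -2.7  0.1] ff 29.3682199716568 q [-0.59  0.27  1.73 -0.    1.15 -0.84]
grasp rel hinge: along 0.1248 up 0.1117 lat 0.0024 angle 0.73 r 0.1674
```

View pics/w3.png

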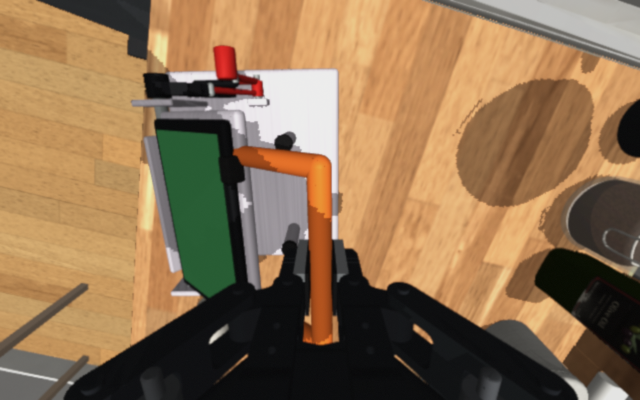

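The bar is gripped: it runs between the pads at (320,200-340). Now I'll lift along the arc to about 1.42.

```bash
python3 -m creep '[{"x":0,"y":-8,"z":-8.5,"rx":0,"ry":0,"rz":0,"grip":0},{"x":0,"y":-8.5,"z":-8,"rx":0,"ry":0,"rz":0,"grip":0},{"x":0,"y":-9,"z":-7.3,"rx":0,"ry":0,"rz":0,"grip":0},{"x":0,"y":-9.5,"z":-6.5,"rx":0,"ry":0,"rz":0,"grip":0},{"x":0,"y":-10,"z":-6,"rx":0,"ry":0,"rz":0,"grip":0},{"x":0,"y":-10,"z":-5,"rx":0,"ry":0,"rz":0,"grip":0},{"x":0,"y":-10.5,"z":-4.5,"rx":0,"ry":0,"rz":0,"grip":0},{"x":0,"y":-11,"z":-3.7,"rx":0,"ry":0,"rz":0,"grip":0},{"x":0,"y":-11,"z":-3,"rx":0,"ry":0,"rz":0,"grip":0},{"x":0,"y":-11.5,"z":-2,"rx":0,"ry":0,"rz":0,"grip":0}]'; python3 - <<'E'
from h import *
from plant import ctrl,optics
st(ctrl)
c=optics.read_camera("wrist");np.savez("w.npz",**c);cv2.imwrite("pics/w4.png",c["color"])
E
```

```text
time: 5.25
eef_pos: [0.4869, -0.2907, 0.2233]
tcp_rot: [0.614, 0.789, 0.002, 0.006]
contact_force: [15.9, 0.3, -0.3]
opening: 0.122
finger_force: 29.8
t 5.25 tcp [ 0.4869 -0.2907  0.2233] grasp [ 0.4866 -0.2906  0.2423] tool x [-0.246  0.969 -0.006] y [0.969 0.246 0.011] z [ 0.013 -0.003 -1.   ] yaw y 0.249 
open 0.122 F [15.9  0.3 -0.3] ff 29.791273176670074 q [-0.72  0.05  1.86  0.01  1.22 -0.97]
grasp rel hinge: along 0.0279 up 0.1703 lat 0.0015 angle 1.408 r 0.1725
```

View pics/w4.png

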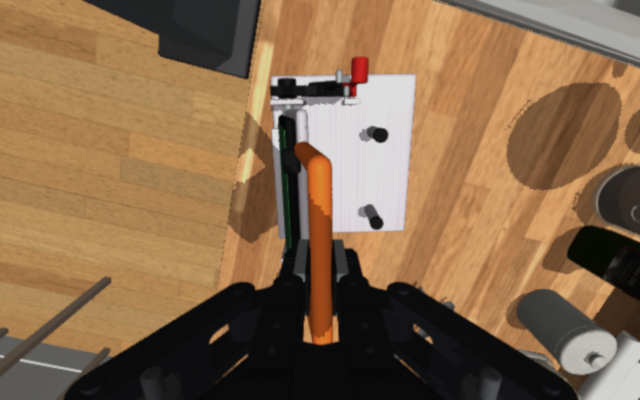

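The board stands nearly upright, with the red knob at (360,68). I'll go a little further, then measure the knob against its start position.

```bash
python3 -m creep '[{"x":0,"y":-4,"z":-0.5,"rx":0,"ry":0,"rz":0,"grip":0},{"x":0,"y":-4,"z":-0.3,"rx":0,"ry":0,"rz":0,"grip":0},{"x":0,"y":0,"z":0,"rx":0,"ry":0,"rz":0,"grip":0},{"x":0,"y":0,"z":0,"rx":0,"ry":0,"rz":0,"grip":0},{"x":0,"y":0,"z":0,"rx":0,"ry":0,"rz":0,"grip":0},{"x":0,"y":0,"z":0,"rx":0,"ry":0,"rz":0,"grip":0},{"x":0,"y":0,"z":0,"rx":0,"ry":0,"rz":0,"grip":0},{"x":0,"y":0,"z":0,"rx":0,"ry":0,"rz":0,"grip":0},{"x":0,"y":0,"z":0,"rx":0,"ry":0,"rz":0,"grip":0},{"x":0,"y":0,"z":0,"rx":0,"ry":0,"rz":0,"grip":0}]'; cat >> h.py <<'E'
def red(c,r):
    x0,y0,x1,y1=r;h=cv2.cvtColor(c["color"][y0:y1,x0:x1],cv2.COLOR_BGR2HSV)
    m=cv2.inRange(h,(0,170,70),(3,255,255))|cv2.inRange(h,(172,170,70),(180,255,255))
    k,l,s,cc=cv2.connectedComponentsWithStats(m);return [(np.round(cc[i]+[x0,y0],1).tolist(),s[i].tolist()) for i in range(1,k) if s[i][4]>3]
BX={"scene":(310,180,350,240),"top":(335,190,385,250)}
E
python3 - <<'E'
from h import *
from plant import ctrl,optics
st(ctrl)
for n in BX:
    a=dict(np.load(n+".npz"));b=optics.read_camera(n);np.savez(n+"2.npz",**b);print(n,red(a,BX[n]),red(b,BX[n]))
E
```

```text
time: 6.13
eef_pos: [0.4837, -0.2914, 0.224]
tcp_rot: [0.614, 0.789, 0.006, 0.01]
contact_force: [21.2, -0.0, 0.5]
opening: 0.128
finger_force: 30.0
t 6.13 tcp [ 0.4837 -0.2914  0.224 ] grasp [ 0.4832 -0.2914  0.243 ] tool x [-0.246  0.969 -0.008] y [0.969 0.246 0.022] z [ 0.023 -0.003 -1.   ] yaw y 0.248 
open 0.128 F [21.2 -0.   0.5] ff 29.978085458278656 q [-0.73  0.04  1.87  0.01  1.21 -0.98]
grasp rel hinge: along 0.0244 up 0.171 lat 0.0016 angle 1.429 r 0.1727
scene [([331.0, 200.3], [18, 19, 6, 4, 17])] [([330.9, 197.8], [19, 16, 5, 4, 17])]
top [] []
```

```bash
python3 - <<'E'
from h import *
s=[dict(np.load(f)) for f in("scene.npz","scene2.npz")];w4=dict(np.load("w.npz"))
print(red(w4,(300,40,420,130)))
def loc(X): d=X[:2]-H;return np.round([d@U*1000,(-d[0]*U[1]+d[1]*U[0])*1000,X[2]*1000],0)
X=tri(s[1],[(330.9,197.8)],w4,[(360,69)])[0];print("knob now, along/left/up from hinge (mm)",loc(X))
t=[dict(np.load(f)) for f in("top.npz","top2.npz")]
for a in t:
  x0,y0,x1,y1=BX["top"];im=a["color"][y0:y1,x0:x1].astype(int);m=(im[...,2]-np.maximum(im[...,0],im[...,1])>60)
  k,l,q,cc=cv2.connectedComponentsWithStats(m.astype(np.uint8));print([(np.round(cc[i]+[x0,y0],1).tolist(),q[i].tolist()) for i in range(1,k) if q[i][4]>3])
ims=[cv2.resize(a["color"][y0:y1,x0:x1],None,fx=6,fy=6,interpolation=2) for a,(x0,y0,x1,y1) in((s[0],(315,150,400,240)),(s[1],(315,150,400,240)))]
im2=[cv2.resize(a["color"][y0:y1,x0:x1],(510,540*1),interpolation=2) for a,(x0,y0,x1,y1) in((t[0],(340,165,440,255)),(t[1],(340,165,440,255)))]
o=np.vstack([np.hstack([cv2.resize(i,(380,290)) for i in ims]),np.hstack([cv2.resize(i,(380,290)) for i in im2])]);cv2.imwrite("pics/cmp.png",o)
E
```

```text
[([357.9, 72.8], [43, 17, 25, 39, 465])]
knob now, along/left/up from hinge (mm) [ 66. 115.  80.]
[([379.3, 194.2], [43, 0, 4, 10, 31]), ([357.7, 214.9], [18, 21, 9, 8, 53]), ([359.6, 221.8], [24, 31, 2, 3, 5])]
[([356.1, 211.8], [17, 19, 10, 6, 43]), ([359.0, 219.5], [23, 27, 3, 6, 8])]
```

View pics/cmp.png

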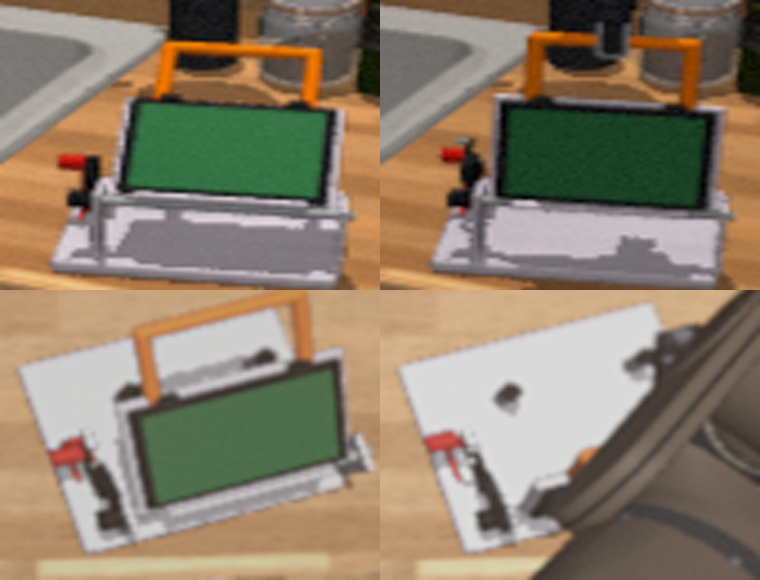

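Compared with the start, the board is now nearly vertical. In the top view the knob has moved from (357.7,214.9) to (356.1,211.8). I'll put numbers on the pawl and board angles.

```bash
python3 - <<'E'
from h import *
from plant import optics,ctrl
s=[dict(np.load(f)) for f in("scene.npz","scene2.npz")];t=[dict(np.load(f)) for f in("top.npz","top2.npz")]
def loc(X): d=X[:2]-H;return np.round([d@U*1000,(-d[0]*U[1]+d[1]*U[0])*1000,X[2]*1000],1)
print("knob start",loc(tri(s[0],[(331,200.3)],t[0],[(357.7,214.9)])[0]),"now",loc(tri(s[1],[(330.9,197.8)],t[1],[(356.1,211.8)])[0]))
c=optics.read_camera("wrist")
for i in(0,1): # red blobs in the scene crop, loose threshold
  im=s[i]["color"][180:240,315:345].astype(int);m=(im[...,2]-np.maximum(im[...,0],im[...,1])>70);k,l,q,cc=cv2.connectedComponentsWithStats(m.astype(np.uint8));print([(np.round(cc[j]+[315,180],1).tolist(),int(q[j][4])) for j in range(1,k)])
x0,y0,x1,y1=230,30,430,180
cv2.imwrite("pics/w5.png",cv2.resize(c["color"][y0:y1,x0:x1],None,fx=4,fy=4,interpolation=2));np.savez("w.npz",**c)
E
```

```text
knob start [ 57.2 111.6  76.1] now [ 65.9 113.6  80.4]
[([330.4, 199.4], 30), ([332.7, 216.7], 3)]
[([330.5, 197.2], 22), ([333.0, 215.0], 1)]
```

View pics/w5.png

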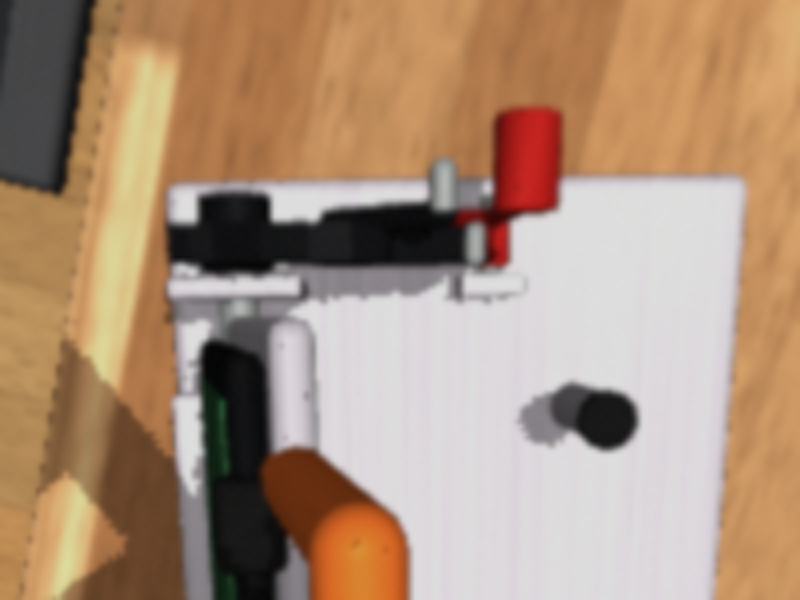

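Close up, the knob sits at crop (528,160), behind its grey pivot pin at (475,240). The orange side arm still leans visibly. I'll work out both angles from rays.

```bash
python3 - <<'E'
from h import *
from plant import ctrl
w=dict(np.load("w.npz"));p,R=st(ctrl)
f=lambda x,y:(230+x/4,30+y/4)
def loc(X): d=X[:2]-H;return np.round([d@U*1000,(-d[0]*U[1]+d[1]*U[0])*1000,X[2]*1000],1)
print("cam",loc(-w["R"].T@w["t"].ravel()))
print("bar end",loc(ray(w,[f(360,550)],.236)[0]))
for z in(.18,.19,.20): print("arm foot",loc(ray(w,[f(288,475)],z)[0]))
for z in(.04,.05,.06,.07,.08): print(z,"knob",loc(ray(w,[f(528,160)],z)[0]),"red foot",loc(ray(w,[f(495,240)],z)[0]),"pin",loc(ray(w,[f(475,240)],z)[0]),"pin2",loc(ray(w,[f(443,185)],z)[0]))
for z in (.1,.14,.18): print("tablet front edge",loc(ray(w,[f(205,400)],z)[0]))
E
```

```text
t 6.28 tcp [ 0.4837 -0.2914  0.224 ] grasp [ 0.4832 -0.2914  0.243 ] tool x [-0.246  0.969 -0.008] y [0.969 0.246 0.022] z [ 0.023 -0.002 -1.   ] yaw y 0.248 
open 0.123 F [20.3  0.9 -0.2] ff 29.978604912757874 q [-0.73  0.04  1.87  0.01  1.21 -0.98]
grasp rel hinge: along 0.0244 up 0.171 lat 0.0016 angle 1.429 r 0.1727
cam [ 21.2  80.6 365.4]
bar end [ 23.6  53.8 236. ]
arm foot [ 12.9  54.7 180. ]
arm foot [ 13.3  56.1 190. ]
arm foot [ 13.8  57.5 200. ]
0.04 knob [ 72.2 118.1  40. ] red foot [64.  98.2 40. ] pin [58.6 98.2 40. ] pin2 [ 49.7 112.   40. ]
0.05 knob [ 70.6 117.   50. ] red foot [62.7 97.7 50. ] pin [57.5 97.7 50. ] pin2 [ 48.8 111.   50. ]
0.06 knob [ 69.  115.8  60. ] red foot [61.4 97.1 60. ] pin [56.3 97.1 60. ] pin2 [ 47.9 110.   60. ]
0.07 knob [ 67.5 114.7  70. ] red foot [60.1 96.6 70. ] pin [55.2 96.6 70. ] pin2 [ 47.  109.1  70. ]
0.08 knob [ 65.9 113.5  80. ] red foot [58.8 96.  80. ] pin [54. 96. 80.] pin2 [ 46.2 108.1  80. ]
tablet front edge [ -9.3  60.7 100. ]
tablet front edge [ -4.7  63.7 140. ]
tablet front edge [-1.00e-01  6.67e+01  1.80e+02]
```

The board is at about 1.38–1.42 and the pawl seems not fully over yet. I'll push a bit further and check the response.

```bash
python3 -m creep '[{"x":0,"y":-4,"z":2,"rx":0,"ry":0,"rz":0,"grip":0},{"x":0,"y":-4,"z":1,"rx":0,"ry":0,"rz":0,"grip":0},{"x":0,"y":0,"z":1,"rx":0,"ry":0,"rz":0,"grip":0},{"x":0,"y":0,"z":0,"rx":0,"ry":0,"rz":0,"grip":0},{"x":0,"y":0,"z":0,"rx":0,"ry":0,"rz":0,"grip":0},{"x":0,"y":0,"z":0,"rx":0,"ry":0,"rz":0,"grip":0},{"x":0,"y":0,"z":0,"rx":0,"ry":0,"rz":0,"grip":0},{"x":0,"y":0,"z":0,"rx":0,"ry":0,"rz":0,"grip":0},{"x":0,"y":0,"z":0,"rx":0,"ry":0,"rz":0,"grip":0},{"x":0,"y":0,"z":0,"rx":0,"ry":0,"rz":0,"grip":0}]'; cat > kn.py <<'E'
from h import *
from plant import ctrl,optics
st(ctrl);s=optics.read_camera("scene");w=optics.read_camera("wrist")
def loc(X): d=X[:2]-H;return np.round([d@U*1000,(-d[0]*U[1]+d[1]*U[0])*1000,X[2]*1000],1)
r=red(w,(60,0,440,140));a=red(s,(310,180,350,240));print(r,a)
if r and a:
    b=max(r,key=lambda q:q[1][4]);c=max(a,key=lambda q:q[1][4])
    print("knob",loc(tri(s,[c[0]],w,[(b[0][0],b[0][1]-4)])[0]))
E
python3 kn.py
```

```text
time: 7.12
eef_pos: [0.4809, -0.2922, 0.2242]
tcp_rot: [0.614, 0.789, 0.011, 0.015]
contact_force: [30.7, 6.8, 8.0]
opening: 0.125
finger_force: 31.1
t 7.12 tcp [ 0.4809 -0.2922  0.2242] grasp [ 0.4801 -0.2921  0.2432] tool x [-0.245  0.969 -0.011] y [0.969 0.245 0.036] z [ 0.038 -0.002 -0.999] yaw y 0.248 
open 0.125 F [30.7  6.8  8. ] ff 31.061443090438843 q [-0.74  0.03  1.88  0.03  1.2  -0.99]
grasp rel hinge: along 0.0212 up 0.1712 lat 0.0017 angle 1.447 r 0.1725
[([362.0, 69.2], [294, 57, 17, 26, 376]), ([347.2, 83.2], [285, 82, 6, 4, 16]), ([354.5, 89.5], [293, 84, 4, 11, 38])] [([330.9, 197.8], [19, 16, 5, 4, 17])]
knob [ 65.1 116.4  80.4]
```

The board meets a stop near 1.42, and the knob stays at its new position (65,80). I'll back off to about 1.2 to see whether the pawl stays flipped.

```bash
python3 -m creep '[{"x":0,"y":8,"z":-1,"rx":0,"ry":0,"rz":0,"grip":0},{"x":0,"y":8,"z":-1,"rx":0,"ry":0,"rz":0,"grip":0},{"x":0,"y":7,"z":0,"rx":0,"ry":0,"rz":0,"grip":0},{"x":0,"y":7,"z":1,"rx":0,"ry":0,"rz":0,"grip":0},{"x":0,"y":7,"z":1,"rx":0,"ry":0,"rz":0,"grip":0},{"x":0,"y":6,"z":2,"rx":0,"ry":0,"rz":0,"grip":0},{"x":0,"y":5,"z":2,"rx":0,"ry":0,"rz":0,"grip":0},{"x":0,"y":4,"z":2,"rx":0,"ry":0,"rz":0,"grip":0},{"x":0,"y":0,"z":0,"rx":0,"ry":0,"rz":0,"grip":0},{"x":0,"y":0,"z":0,"rx":0,"ry":0,"rz":0,"grip":0}]'; python3 kn.py
```

```text
time: 8.05
eef_pos: [0.5208, -0.2817, 0.212]
tcp_rot: [0.614, 0.79, 0.001, 0.003]
contact_force: [3.5, -3.2, 6.3]
opening: 0.123
finger_force: 31.3
t 8.05 tcp [ 0.5208 -0.2817  0.212 ] grasp [ 0.5206 -0.2816  0.231 ] tool x [-0.247  0.969 -0.004] y [0.969 0.247 0.005] z [ 0.005 -0.002 -1.   ] yaw y 0.25 
open 0.123 F [ 3.5 -3.2  6.3] ff 31.34106159210205 q [-0.67  0.12  1.81  0.    1.21 -0.92]
grasp rel hinge: along 0.0631 up 0.159 lat 0.0018 angle 1.193 r 0.1711
[([332.5, 70.7], [250, 56, 33, 40, 466])] [([331.0, 196.8], [19, 15, 5, 4, 13])]
knob [ 73.5 116.1  79.4]
```

The knob has now gone fully back (73.5 along, 16 mm in total), so the pawl is flipped. I'll raise to about 1.37 again so step 1 holds for sure, then check.

```bash
python3 -m creep '[{"x":0,"y":-8,"z":-3,"rx":0,"ry":0,"rz":0,"grip":0},{"x":0,"y":-7,"z":-2,"rx":0,"ry":0,"rz":0,"grip":0},{"x":0,"y":-7,"z":-2,"rx":0,"ry":0,"rz":0,"grip":0},{"x":0,"y":-7,"z":-1,"rx":0,"ry":0,"rz":0,"grip":0},{"x":0,"y":0,"z":0,"rx":0,"ry":0,"rz":0,"grip":0},{"x":0,"y":0,"z":0,"rx":0,"ry":0,"rz":0,"grip":0},{"x":0,"y":0,"z":0,"rx":0,"ry":0,"rz":0,"grip":0},{"x":0,"y":0,"z":0,"rx":0,"ry":0,"rz":0,"grip":0},{"x":0,"y":0,"z":0,"rx":0,"ry":0,"rz":0,"grip":0},{"x":0,"y":0,"z":0,"rx":0,"ry":0,"rz":0,"grip":0}]'; python3 kn.py
```

```text
time: 8.98
eef_pos: [0.4926, -0.2893, 0.2204]
tcp_rot: [0.614, 0.79, 0.0, 0.004]
contact_force: [3.4, -3.3, 5.7]
opening: 0.124
finger_force: 32.0
t 8.98 tcp [ 0.4926 -0.2893  0.2204] grasp [ 0.4925 -0.2892  0.2394] tool x [-0.247  0.969 -0.005] y [0.969 0.247 0.005] z [ 0.006 -0.004 -1.   ] yaw y 0.25 
open 0.124 F [ 3.4 -3.3  5.7] ff 32.01573371887207 q [-0.71  0.06  1.85  0.    1.22 -0.96]
grasp rel hinge: along 0.0339 up 0.1674 lat 0.0014 angle 1.371 r 0.1708
[([365.2, 69.5], [293, 57, 21, 26, 392]), ([344.9, 87.7], [278, 83, 13, 13, 83])] [([331.5, 196.5], [20, 15, 4, 4, 16])]
knob [ 74.9 116.3  79.9]
```

The pawl is flipped, the board is at about 1.37 and forces are low. Now I'll lower it gently.

```bash
python3 -m creep '[{"x":0,"y":11.2,"z":2.7,"rx":0,"ry":0,"rz":0,"grip":0},{"x":0,"y":11,"z":3.5,"rx":0,"ry":0,"rz":0,"grip":0},{"x":0,"y":10.8,"z":4.2,"rx":0,"ry":0,"rz":0,"grip":0},{"x":0,"y":10.4,"z":5,"rx":0,"ry":0,"rz":0,"grip":0},{"x":0,"y":10.1,"z":5.7,"rx":0,"ry":0,"rz":0,"grip":0},{"x":0,"y":9.6,"z":6.4,"rx":0,"ry":0,"rz":0,"grip":0},{"x":0,"y":9.1,"z":7,"rx":0,"ry":0,"rz":0,"grip":0},{"x":0,"y":8.7,"z":7.7,"rx":0,"ry":0,"rz":0,"grip":0},{"x":0,"y":8,"z":8.2,"rx":0,"ry":0,"rz":0,"grip":0},{"x":0,"y":7.5,"z":8.8,"rx":0,"ry":0,"rz":0,"grip":0}]'; python3 kn.py
```

```text
time: 9.92
eef_pos: [0.5845, -0.2641, 0.1566]
tcp_rot: [0.613, 0.79, -0.001, -0.001]
contact_force: [-0.0, -5.9, -0.3]
opening: 0.124
finger_force: 33.8
t 9.92 tcp [ 0.5845 -0.2641  0.1566] grasp [ 0.5846 -0.2641  0.1756] tool x [-0.248  0.969  0.001] y [ 0.969  0.248 -0.002] z [-0.002  0.    -1.   ] yaw y 0.25 
open 0.124 F [-0.  -5.9 -0.3] ff 33.82199227809906 q [-0.58  0.28  1.72 -0.    1.14 -0.83]
grasp rel hinge: along 0.1293 up 0.1036 lat 0.003 angle 0.675 r 0.1657
[([243.7, 66.8], [170, 44, 25, 52, 908]), ([214.0, 79.6], [152, 79, 5, 2, 8])] [([332.3, 196.6], [20, 15, 6, 4, 19])]
knob [ 75.5 112.6  79.4]
```

```bash
python3 -m creep '[{"x":0,"y":5.9,"z":8,"rx":0,"ry":0,"rz":0,"grip":0},{"x":0,"y":5.5,"z":8.3,"rx":0,"ry":0,"rz":0,"grip":0},{"x":0,"y":4.9,"z":8.5,"rx":0,"ry":0,"rz":0,"grip":0},{"x":0,"y":4.4,"z":8.9,"rx":0,"ry":0,"rz":0,"grip":0},{"x":0,"y":3.8,"z":9.1,"rx":0,"ry":0,"rz":0,"grip":0},{"x":0,"y":3.3,"z":9.4,"rx":0,"ry":0,"rz":0,"grip":0},{"x":0,"y":2.8,"z":9.5,"rx":0,"ry":0,"rz":0,"grip":0},{"x":0,"y":1.8,"z":8,"rx":0,"ry":0,"rz":0,"grip":0},{"x":0,"y":1.4,"z":8,"rx":0,"ry":0,"rz":0,"grip":0},{"x":0,"y":1,"z":8,"rx":0,"ry":0,"rz":0,"grip":0}]'&& python3 -m creep '[{"x":0,"y":0.5,"z":4,"rx":0,"ry":0,"rz":0,"grip":0},{"x":0,"y":0.3,"z":4,"rx":0,"ry":0,"rz":0,"grip":0},{"x":0,"y":0,"z":3,"rx":0,"ry":0,"rz":0,"grip":0},{"x":0,"y":0,"z":3,"rx":0,"ry":0,"rz":0,"grip":0},{"x":0,"y":0,"z":2,"rx":0,"ry":0,"rz":0,"grip":0},{"x":0,"y":0,"z":2,"rx":0,"ry":0,"rz":0,"grip":0},{"x":0,"y":0,"z":0,"rx":0,"ry":0,"rz":0,"grip":0},{"x":0,"y":0,"z":0,"rx":0,"ry":0,"rz":0,"grip":0},{"x":0,"y":0,"z":0,"rx":0,"ry":0,"rz":0,"grip":0},{"x":0,"y":0,"z":0,"rx":0,"ry":0,"rz":0,"grip":0}]'; python3 kn.py
```

```text
time: 10.85
eef_pos: [0.6172, -0.2551, 0.0713]
tcp_rot: [0.613, 0.79, -0.0, -0.002]
contact_force: [-3.1, -2.4, 0.9]
opening: 0.127
finger_force: 32.2
time: 11.68
eef_pos: [0.6179, -0.2551, 0.058]
tcp_rot: [0.613, 0.79, -0.001, -0.002]
contact_force: [-12.0, 1.1, 14.4]
opening: 0.12
finger_force: 33.4
t 11.68 tcp [ 0.6179 -0.2551  0.058 ] grasp [ 0.618  -0.2551  0.077 ] tool x [-0.248  0.969  0.003] y [ 0.969  0.248 -0.003] z [-0.004  0.002 -1.   ] yaw y 0.25 
open 0.12 F [-12.    1.1  14.4] ff 33.37659269571304 q [-0.54  0.45  1.7  -0.    0.99 -0.79]
grasp rel hinge: along 0.164 up 0.005 lat 0.0034 angle 0.031 r 0.164
[([117.4, 71.7], [0, 47, 103, 44, 1831]), ([94.0, 68.0], [34, 66, 1, 5, 5])] [([331.4, 200.4], [19, 18, 6, 5, 20])]
knob [ 73.7 106.6  64.7]
```

The board rests flat (Fz +14). The knob in the scene view is back at (331.4,200.4), which is its "in" position. A quick top-view check:

```bash
python3 - <<'E'
from h import *
from plant import optics
a=optics.read_camera("top");s=optics.read_camera("scene")
x0,y0,x1,y1=BX["top"];im=a["color"][y0:y1,x0:x1].astype(int);m=(im[...,2]-np.maximum(im[...,0],im[...,1])>60)
k,l,q,cc=cv2.connectedComponentsWithStats(m.astype(np.uint8));L=[(np.round(cc[i]+[x0,y0],1).tolist(),q[i].tolist()) for i in range(1,k) if q[i][4]>3];print(L)
b=max(L,key=lambda v:v[1][4]);X=tri(s,[red(s,BX["scene"])[0][0]],a,[b[0]])[0];d=X[:2]-H;print("knob along",d@U,"lat",-d[0]*U[1]+d[1]*U[0],X[2])
E
```

```text
[]Traceback (most recent call last):
  File "<stdin>", line 6, in <module>
ValueError: max() iterable argument is empty
```

The arm hides the knob in the top view, but the scene view's return to the start row is clear. Now I'll raise to about 0.56, just past the second notch.

```bash
python3 -m creep '[{"x":0,"y":0,"z":-13,"rx":0,"ry":0,"rz":0,"grip":0},{"x":0,"y":-0.8,"z":-9.9,"rx":0,"ry":0,"rz":0,"grip":0},{"x":0,"y":-1.4,"z":-9.8,"rx":0,"ry":0,"rz":0,"grip":0},{"x":0,"y":-1.9,"z":-9.7,"rx":0,"ry":0,"rz":0,"grip":0},{"x":0,"y":-2.6,"z":-9.6,"rx":0,"ry":0,"rz":0,"grip":0},{"x":0,"y":-3.1,"z":-9.4,"rx":0,"ry":0,"rz":0,"grip":0},{"x":0,"y":-3.7,"z":-9.2,"rx":0,"ry":0,"rz":0,"grip":0},{"x":0,"y":-3.4,"z":-7.4,"rx":0,"ry":0,"rz":0,"grip":0},{"x":0,"y":-3.9,"z":-7.4,"rx":0,"ry":0,"rz":0,"grip":0},{"x":0,"y":-4.2,"z":-7,"rx":0,"ry":0,"rz":0,"grip":0}]'; python3 kn.py
```

```text
time: 12.72
eef_pos: [0.5938, -0.2614, 0.1463]
tcp_rot: [0.614, 0.79, 0.0, -0.001]
contact_force: [-3.8, -3.3, -4.9]
opening: 0.123
finger_force: 31.1
t 12.72 tcp [ 0.5938 -0.2614  0.1463] grasp [ 0.5938 -0.2614  0.1653] tool x [-0.247  0.969  0.001] y [ 0.969  0.247 -0.001] z [-0.001  0.001 -1.   ] yaw y 0.25 
open 0.123 F [-3.8 -3.3 -4.9] ff 31.07281744480133 q [-0.57  0.31  1.71  0.    1.12 -0.82]
grasp rel hinge: along 0.1389 up 0.0933 lat 0.0033 angle 0.591 r 0.1674
[([208.2, 71.2], [127, 43, 58, 54, 1303])] [([331.3, 199.9], [19, 18, 6, 5, 19])]
knob [ 58.8 111.3  76.1]
```

The pawl is in (knob 58.8) and the board is at about 0.57. I'll lower it into the notch.

```bash
python3 -m creep '[{"x":0,"y":1.5,"z":2.5,"rx":0,"ry":0,"rz":0,"grip":0},{"x":0,"y":1.5,"z":2.5,"rx":0,"ry":0,"rz":0,"grip":0},{"x":0,"y":1.5,"z":2.5,"rx":0,"ry":0,"rz":0,"grip":0},{"x":0,"y":1.5,"z":2.5,"rx":0,"ry":0,"rz":0,"grip":0},{"x":0,"y":0.5,"z":2,"rx":0,"ry":0,"rz":0,"grip":0},{"x":0,"y":0.5,"z":2,"rx":0,"ry":0,"rz":0,"grip":0},{"x":0,"y":0,"z":0,"rx":0,"ry":0,"rz":0,"grip":0},{"x":0,"y":0,"z":0,"rx":0,"ry":0,"rz":0,"grip":0},{"x":0,"y":0,"z":0,"rx":0,"ry":0,"rz":0,"grip":0},{"x":0,"y":0,"z":0,"rx":0,"ry":0,"rz":0,"grip":0}]'; python3 kn.py
```

```text
time: 13.65
eef_pos: [0.6005, -0.2597, 0.1341]
tcp_rot: [0.613, 0.79, -0.0, -0.001]
contact_force: [-7.1, -0.7, 1.0]
opening: 0.125
finger_force: 31.6
t 13.65 tcp [ 0.6005 -0.2597  0.1341] grasp [ 0.6006 -0.2597  0.1531] tool x [-0.248  0.969  0.002] y [ 0.969  0.248 -0.002] z [-0.003  0.001 -1.   ] yaw y 0.25 
open 0.125 F [-7.1 -0.7  1. ] ff 31.58230572938919 q [-0.56  0.33  1.7  -0.    1.11 -0.81]
grasp rel hinge: along 0.146 up 0.0811 lat 0.0033 angle 0.507 r 0.167
[([187.6, 69.0], [102, 38, 69, 58, 1607])] [([331.1, 200.3], [18, 19, 7, 4, 23])]
knob [ 57.8 111.4  75. ]
```

```bash
python3 -m creep '[{"x":0,"y":0,"z":2,"rx":0,"ry":0,"rz":0,"grip":0},{"x":0,"y":0,"z":0,"rx":0,"ry":0,"rz":0,"grip":0},{"x":0,"y":0,"z":0,"rx":0,"ry":0,"rz":0,"grip":0.15},{"x":0,"y":0,"z":0,"rx":0,"ry":0,"rz":0,"grip":0.2},{"x":0,"y":0,"z":0,"rx":0,"ry":0,"rz":0,"grip":0.25},{"x":0,"y":0,"z":0,"rx":0,"ry":0,"rz":0,"grip":0.3},{"x":0,"y":0,"z":0,"rx":0,"ry":0,"rz":0,"grip":0.36},{"x":0,"y":0,"z":0,"rx":0,"ry":0,"rz":0,"grip":0.36},{"x":0,"y":0,"z":0,"rx":0,"ry":0,"rz":0,"grip":0.36},{"x":0,"y":0,"z":0,"rx":0,"ry":0,"rz":0,"grip":0.36}]'; python3 kn.py; python3 -m creep '[{"x":0,"y":0,"z":-8,"rx":0,"ry":0,"rz":0,"grip":0.36},{"x":0,"y":0,"z":-10,"rx":0,"ry":0,"rz":0,"grip":0.36},{"x":0,"y":0,"z":-15,"rx":0,"ry":0,"rz":0,"grip":0.36},{"x":0,"y":0,"z":-20,"rx":0,"ry":0,"rz":0,"grip":0.36},{"x":0,"y":0,"z":-20,"rx":0,"ry":0,"rz":0,"grip":0.36},{"x":0,"y":0,"z":-20,"rx":0,"ry":0,"rz":0,"grip":0.36},{"x":0,"y":0,"z":-20,"rx":0,"ry":0,"rz":0,"grip":0.36},{"x":0,"y":0,"z":-20,"rx":0,"ry":0,"rz":0,"grip":0.36},{"x":0,"y":0,"z":0,"rx":0,"ry":0,"rz":0,"grip":0.36},{"x":0,"y":0,"z":0,"rx":0,"ry":0,"rz":0,"grip":0.36}]'; python3 kn.py; python3 - <<'E'
from h import *
from plant import optics
w=optics.read_camera("wrist");cv2.imwrite("pics/w6.png",w["color"]);np.savez("w.npz",**w)
E
```

```text
time: 14.58
eef_pos: [0.6017, -0.2599, 0.1311]
tcp_rot: [0.613, 0.79, 0.0, 0.0]
contact_force: [-0.4, -0.5, 0.3]
opening: 0.356
finger_force: 0.0
t 14.58 tcp [ 0.6017 -0.2599  0.1311] grasp [ 0.6017 -0.2599  0.1501] tool x [-0.247  0.969  0.   ] y [0.969 0.247 0.   ] z [ 0.  0. -1.] yaw y 0.25 
open 0.356 F [-0.4 -0.5  0.3] ff 0.0 q [-0.56  0.34  1.7   0.    1.1  -0.81]
grasp rel hinge: along 0.1469 up 0.0781 lat 0.0029 angle 0.489 r 0.1664
[([183.6, 67.5], [97, 36, 71, 59, 1692])] [([331.3, 200.2], [18, 19, 7, 4, 21])]
knob [ 58.1 111.   75.3]
time: 15.52
eef_pos: [0.6023, -0.2604, 0.2668]
tcp_rot: [0.613, 0.79, 0.0, 0.002]
contact_force: [-0.2, 0.4, -0.5]
opening: 0.358
finger_force: 0.0
t 15.52 tcp [ 0.6023 -0.2604  0.2668] grasp [ 0.6022 -0.2604  0.2858] tool x [-0.247  0.969 -0.003] y [0.969 0.247 0.003] z [ 0.004 -0.003 -1.   ] yaw y 0.25 
open 0.358 F [-0.2  0.4 -0.5] ff 0.0 q [-0.56  0.22  1.59  0.    1.32 -0.81]
grasp rel hinge: along 0.1473 up 0.2138 lat 0.0023 angle 0.967 r 0.2596
[([239.3, 84.9], [167, 68, 33, 32, 476])] [([331.4, 200.0], [19, 18, 6, 5, 20])]
knob [ 57.5 111.5  76.6]
```

View pics/w6.png

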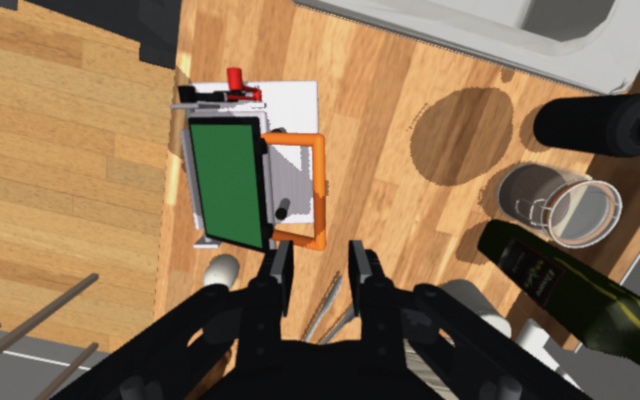

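The bar is free, running from (320,138) to (319,244), with the hand clear above it. I'll check the height from the bar's length and ray position, then hand in.

```bash
python3 - <<'E'
from h import *
w=dict(np.load("w.npz"))
for th in(.27,.49,.72):
    X=ray(w,[(320,140),(319,243)],.072+.165*np.sin(th));d=X.mean(0)[:2]-H
    print(th,"len",np.linalg.norm(X[0]-X[1]).round(4),"along",(d@U).round(4),"expected",round(.165*np.cos(th),4))
E
```

```text
0.27 len 0.1148 along 0.1441 expected 0.159
0.49 len 0.1015 along 0.1443 expected 0.1456
0.72 len 0.0891 along 0.1445 expected 0.124
```

The position matches 0.49 (along 144.3 against 145.6 expected).

```bash
python3 -c "
from plant import sign_off
print(sign_off())"
```

```text
the job is handed in; nothing more can be done
None
```

I set the board in the second notch (about 0.49 rad measured) with the pawl in and the hand clear. I did not re-measure the egg timer, shaker and mug. I handed the job in at about 16 s; the sign-off gave no verdict.

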